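Take the sugar shaker off the pastry tray and hold the tray up level

TASK

The sugar shaker was left standing among the three pastries on the carrying tray: take it off and set it down upright, wholly on its round cork mat, without dropping it. Then lift the tray by its wooden handle at least 10 cm clear of the cooling rack with all three pastries still on it, and finish while holding it there in the gripper, level and still, not touching or resting on anything else. Do not tip the tray on the way, and leave the other things on the table where they are.

Things in the scene. Friction and masses are not known exactly. Their poses are not given: they have to be found in the camera images.
- shaker: Sugar shaker, a plain upright steel cylinder 51 mm in diameter and 150 mm tall with a domed, pierced top (straight sides up to 138 mm); 0.18 to 0.33 kg. Origin at the centre of its underside, z up. It starts in one of the four corners of the tray (about 48 mm off the handle's centre line, 58 mm along it), so tall that it is in the way of a gripper at the middle of the handle.
- carrier: Carrying tray, bare aluminium, 176 mm (its x) by 240 mm (y), floor 4 mm thick, rim 16 mm high, 0.36 to 0.54 kg empty, loose on the rack. Over its middle, along its y, runs a wooden handle bar 14 mm wide (x), 20 mm high, 180 mm long, 69 to 89 mm above the origin, on uprights at y = +85 and -85 mm. Origin at the centre of the underside, z up. Grip the middle with 30 to 50 N; much harder makes it buzz.
- rack: Cooling rack of steel wire, fixed to the table, 200 mm (x) by 250 mm (y), top of the wires 40 mm above the table. Origin at its centre, on the table. The tray lies on it, aligned with it to a few degrees.
- mat: Round cork mat, fixed, 120 mm in diameter, 4 mm thick, the shaker's place, to the left or right of the rack. Origin at the centre of its underside, on the table.
- pastry_a: Twisted golden pastry lying loose in a corner of the tray, about 42 mm wide (x), 80 mm long (y) and 28 mm high, about 40 to 85 g. Origin at the centre of its underside.
- pastry_b: Twisted golden pastry lying loose in a corner of the tray, about 42 mm wide (x), 80 mm long (y) and 28 mm high, about 40 to 85 g. Origin at the centre of its underside.
- pastry_c: Twisted golden pastry lying loose in a corner of the tray, about 42 mm wide (x), 80 mm long (y) and 28 mm high, about 40 to 85 g. Origin at the centre of its underside.
- jar: Closed glass jar with a steel cap, 84 mm in diameter, 120 mm tall, standing on the other side of the rack from the mat. Origin at the centre of its underside. To be left alone.
- tin_a: Small round aluminium tart tin, 84 mm across, 24 mm high, at the left beyond the mat's place. Origin at the centre of its underside. To be left alone.
- tin_b: Another such tart tin, at the right. To be left alone.
- cutter: Steel ring pastry cutter, 72 mm in diameter, 35 mm high, beyond the rack. Origin at the centre of its underside. To be left alone.
- spatula: Spatula lying flat on the table near the robot, at the right. To be left alone.
- scraper: Steel dough scraper with a wooden grip, about 110 by 140 mm, 25 mm high, lying beyond the rack. To be left alone.
Mind the look-alikes: they are no part of the job. What is shaped like the pastry_c but black or red is not meant.

How it is judged (in metres and radians):
On the way, in this order (a step that is already met when the one before it is completed fails the run):
1. the shaker stands on its mat, let go, while the tray still lies on the rack (horizontal distance between shaker and mat below 0.036 m and angle between shaker's own z axis and vertical below 0.08 rad and height (world z) of shaker below 0.01 m and contact force between shaker and the fingers below 0.05 N and linear speed of shaker below 0.03 m/s and z of carrier in the frame of rack below 0.05 m and distance of carrier from where it was at the start of the episode below 0.05 m), for 0.2 s.
2. the tray is lifted clear of the rack, level (z of carrier in the frame of rack above 0.13 m and angle between carrier's own z axis and vertical below 0.1 rad), for 0.2 s.
At the end, for the whole second after the job is handed in: Shaker upright (0.08 rad), let go, within 36 mm of the mat's centre; tray in the fingers, 90 mm or more above the rack wires, level within 0.10 rad, still (0.02 m/s, 0.25 rad/s), touching no rack, mat, shaker or bystander, all three pastries on its floor (all of step 2 and horizontal distance between shaker and mat below 0.036 m and angle between shaker's own z axis and vertical below 0.08 rad and height (world z) of shaker below 0.01 m and contact force between shaker and the fingers below 0.05 N and linear speed of shaker below 0.03 m/s and contact force between carrier and the fingers above 1 N and linear speed of carrier below 0.02 m/s and angular speed of carrier below 0.25 rad/s and contact force between carrier and rack below 0.05 N and contact force between carrier and mat below 0.05 N and contact force between carrier and shaker below 0.05 N and contact force between carrier and jar below 0.05 N and contact force between carrier and tin_a below 0.05 N and contact force between carrier and tin_b below 0.05 N and contact force between carrier and cutter below 0.05 N and contact force between carrier and spatula below 0.05 N and contact force between carrier and scraper below 0.05 N and x of pastry_a in the frame of carrier between -0.088 and 0.088 m and y of pastry_a in the frame of carrier between -0.12 and 0.12 m and z of pastry_a in the frame of carrier between -0.01 and 0.03 m and x of pastry_b in the frame of carrier between -0.088 and 0.088 m and y of pastry_b in the frame of carrier between -0.12 and 0.12 m and z of pastry_b in the frame of carrier between -0.01 and 0.03 m and x of pastry_c in the frame of carrier between -0.088 and 0.088 m and y of pastry_c in the frame of carrier between -0.12 and 0.12 m and z of pastry_c in the frame of carrier between -0.01 and 0.03 m); the arm keeps its last pose, push and grip.
It fails at once if the tray is tipped (more than 0.26 rad) (angle between carrier's own z axis and vertical above 0.26 rad).
It fails at once if the shaker is dropped or falls (faster than 0.5 m/s out of the fingers) (linear speed of shaker above 0.5 m/s and contact force between shaker and the fingers below 0.05 N).
It fails at once if another thing on the table is moved more than 40 mm (distance of any of jar, tin_a, tin_b, cutter, spatula, scraper from where it was at the start of the episode above 0.04 m).
It also fails if it takes over 54 s, if anything falls off the work surface, if the arm or the gripper's body presses on something with over 40 N, if the wrist force passes 120 N, or if a joint passes its speed limit or range.

ROBOT

A 6-joint arm with a two-finger parallel gripper is mounted at the origin on the work surface. World frame = base frame: x ahead of the robot, y to its left, z up, the work surface at z = 0. Lengths are in m, angles in degrees, forces in N, time in s.
With the tool pointing down it reaches from about 0.3 to 0.75 m from the base axis. Payload 8.5 kg.
Tool frame: the origin (TCP) lies midway between the tips of the shut fingers; the grasp point (between the pads) lies 19 mm behind it; z points along the fingers, y is the direction in which the jaws open and shut (so a half turn about z gives the same grasp; the last joint's range is limited). The gripper opens to 85 mm and grips with 20 to 120 N. Pads are 22 mm wide; open, the fingers measure 114 mm over their backs; the gripper's body (76 mm by 85 mm) begins 54 mm behind the grasp point. The pads swing forward as they close: fully open they stand 13 mm farther back than shut.
Start: joints at [-81.95, 21.807, 74.336, -0, 83.858, -12.336], TCP at [0.192, -0.516, 0.231] pointing down, gripper open.
Joint ranges: [-178.18, 178.18], [-50.72, 133.34], [12.68, 142.11], [-81.47, 261.47], [9.98, 163.14], [-165.26, 165.26]. Speed limits (degrees/s): [136.94, 136.94, 180, 180, 180, 180].

INTERFACE

Orientations are given as a 3x3 rotation matrix whose columns are the frame's x, y, z axes.
In Python, from rig import env, eyes, close_job gives the robot as it stands.
- The arm moves only by the tool jog_arm, never from a script. Its argument "deltas" is one flat list of numbers, 7 for each row, row after row: the shift along the tool's x, y, z in units of 0.75 m (1.0 is 0.75 m), then the turn, a rotation vector about the tool's x, y, z in units of 180 degrees (1.0 is 180 degrees), then the gripper command: -1 is fully open, 1 is shut, values between are in proportion. In form: [dx, dy, dz, ax, ay, az, fingers, dx, dy, dz, ax, ay, az, fingers, ...]. A call has 1 to 12 rows; each row is the pose to reach, as a shift and turn from the pose commanded when the call began, along the tool's axes at that moment, turning the shorter way round; what a row does not reach only later rows make up. A row lasts 1/12 s, in which the tool goes at most 41.7 mm and 7.16 degrees, less where a joint would pass 70% of its speed; a pose out of reach is approached as far as the arm can. A call with a number of a shift or a turn outside -1 to 1 is refused whole. A call with a gripper value outside its range is refused whole. The fingers move at their own pace and stop on an object; "grip_force" is the grip in N (left out, the last holds). Time passes only in rows, so rows that repeat a pose let the fingers close. It gives the time, the measured TCP pose, the force and the opening at its end, in the units of the state.
- env.observe(): the state, without advancing time (a new reading comes with each control period).
- eyes.get_image(name): name is "scene" or "top"; returns the picture (384x512x3 uint8, red, green, blue); there is no depth.
- eyes.camera_params(name): a dict with "intrinsics" (3x3 intrinsics, pixels), "R" (3x3) and "t" (3): a world point X has camera coordinates R X + t. Camera axes: x right, y down, z forward; pixel columns grow to the right and rows downward; lengths in m; the calibration is good to about 2 mm. A picture is of the moment at which its call begins. camera_params takes no time and is no camera call.
- close_job(): hands the job in, once; it reports no verdict.
The state is a dict: "time_s": time; "q": joint angles; "qvel": joint speeds; "joint_efforts": joint torques, N m; "position": TCP position; "tool_rot": TCP orientation; "ft_force": force on the tool from outside, world axes, zero at the start; "wrist_torque": the same for the moment, N m; "grip_width": finger opening in m.
Only numpy, scipy, OpenCV 4.12 (cv2) and the standard library are available. Lean on these libraries where they do the work, as an engineer would, in place of code of your own. Each camera call takes 0.05 s, during which the arm holds its last target.

## Working session

There is one attempt and no reset: what is moved stays moved. The work goes in short steps, Python scripts to look and compute and a tool call to move; the robot and the scene stay as the last step left them, time stands still between calls to the robot, and variables do not carry over. Pictures are saved under pics/ and viewed, and the job is handed in when it is done.

Besides the shell and the picture viewer there is one more tool, called by a JSON object that holds its "fn" and its "kwargs", one argument or row to a line. jog_arm: Moves the arm, as the interface text tells. Its arguments: {"type":"object","properties":{"deltas":{"type":"array"},"grip_force":{"type":"number"}},"required":["deltas"]}

```bash
ls; mkdir -p pics
python3 - <<'E'
from rig import env, eyes
import cv2, numpy as np
s=env.observe(); print({k:np.round(v,3).tolist() for k,v in s.items()})
for n in ["scene","top"]:
    im=eyes.get_image(n); cv2.imwrite(f"pics/{n}0.png",cv2.cvtColor(im,cv2.COLOR_RGB2BGR))
    c=eyes.camera_params(n); print(n,{k:np.round(v,4).tolist() for k,v in c.items()})
E
```

```text
pics
{'time_s': 0.0, 'q': [-81.948, 21.84, 74.384, 0.003, 83.857, -12.336], 'qvel': [0.017, -0.072, 0.094, 0.107, -0.02, 0.037], 'joint_efforts': [-0.002, -44.847, -23.128, -0.0, 0.005, 0.0], 'position': [0.192, -0.515, 0.231], 'tool_rot': [[0.937, 0.348, -0.0], [0.348, -0.937, 0.001], [0.0, -0.001, -1.0]], 'ft_force': [-0.014, -0.395, 0.628], 'wrist_torque': [-0.007, -0.077, 0.014], 'grip_width': 0.085}
scene {'intrinsics': [[469.9105, 0.0, 258.2185], [0.0, 469.9105, 194.2423], [0.0, 0.0, 1.0]], 'R': [[0.235, 0.972, -0.0015], [0.7848, -0.1906, -0.5897], [-0.5735, 0.1374, -0.8076]], 't': [-0.1126, -0.4117, 1.6355]}
top {'intrinsics': [[466.2409, 0.0, 250.8648], [0.0, 466.2409, 192.7975], [0.0, 0.0, 1.0]], 'R': [[0.0198, -0.9997, 0.0118], [-0.9972, -0.0206, -0.0718], [0.0721, -0.0104, -0.9973]], 't': [-0.0214, 0.5256, 1.3267]}
```

View pics/scene0.png

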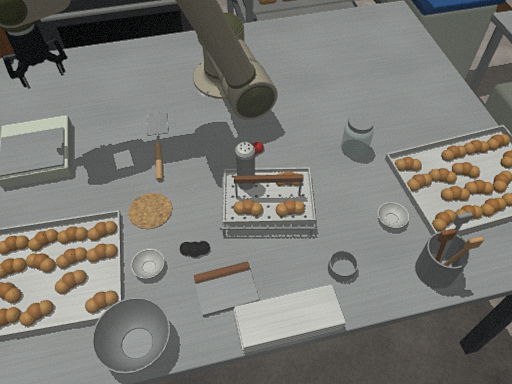

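View pics/top0.png

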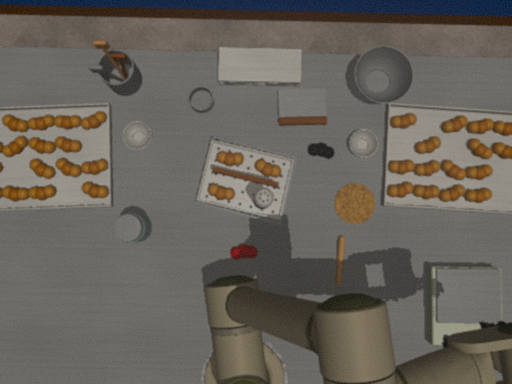

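Top view: tray about (245,178), handle from (212,170) to (278,185), shaker top at (264,197), mat at (355,203), jar at (130,227). The scene view agrees. Next I'll zoom in and measure.

```bash
cat > h.py <<'E'
import numpy as np, cv2
from rig import env, eyes
def ray(n,px,z):
    c=eyes.camera_params(n);K,R,t=[np.array(c[k]) for k in("intrinsics","R","t")]
    o=-R.T@t; d=R.T@np.linalg.solve(K,np.array([px[0],px[1],1.]))
    return o+d*(z-o[2])/d[2]
def proj(n,X):
    c=eyes.camera_params(n);K,R,t=[np.array(c[k]) for k in("intrinsics","R","t")]
    p=K@(R@np.array(X)+t); return p[:2]/p[2]
def grab(n,f):
    im=cv2.cvtColor(eyes.get_image(n),cv2.COLOR_RGB2BGR); cv2.imwrite(f"pics/{f}.png",im); return im
def crop(im,x0,y0,x1,y1,k,f):
    cv2.imwrite(f"pics/{f}.png",cv2.resize(im[y0:y1,x0:x1],None,fx=k,fy=k,interpolation=cv2.INTER_CUBIC))
E
python3 - <<'E'
from h import *
T=cv2.imread("pics/top0.png");S=cv2.imread("pics/scene0.png")
crop(T,190,130,310,220,6,"topc");crop(S,205,130,335,240,5,"scenec")
for n,im,box in(("top",T,(325,175,385,230)),("scene",S,(120,185,180,235))):
    x0,y0,x1,y1=box; hsv=cv2.cvtColor(im[y0:y1,x0:x1],cv2.COLOR_BGR2HSV)
    m=(hsv[...,1]>90).astype(np.uint8); cs,_=cv2.findContours(m,0,1); c=max(cs,key=cv2.contourArea)
    e=cv2.fitEllipse(c); p=np.array(e[0])+[x0,y0]; print("mat",n,p,e[1],ray(n,p,.004))
# handle mask
hsv=cv2.cvtColor(T,cv2.COLOR_BGR2HSV); print(hsv[178,240],hsv[158,230],hsv[172,220])
for z,p in((.15,(264,197)),): print(ray("top",p,z))
print(ray("scene",(245,146),.15))
E
```

```text
mat top [354.45114708 203.25989532] (39.07988357543945, 40.03095626831055) [ 0.50259141 -0.31419919  0.004     ]
mat scene [149.73258972 210.42654037] (33.50877380371094, 42.788307189941406) [ 0.50799333 -0.31517946  0.004     ]
[11 64 99] [ 16 176 136] [ 13 167  96]
[ 0.50617792 -0.0438819   0.15      ]
[ 0.46685492 -0.03274309  0.15      ]
```

View pics/topc.png

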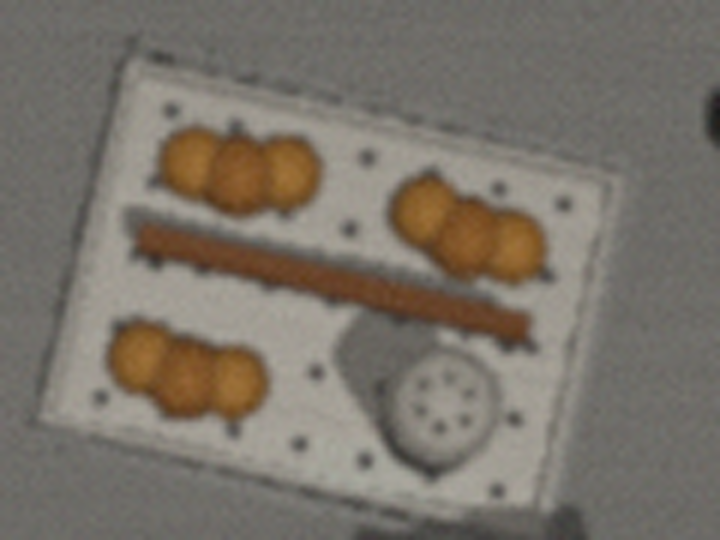

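View pics/scenec.png

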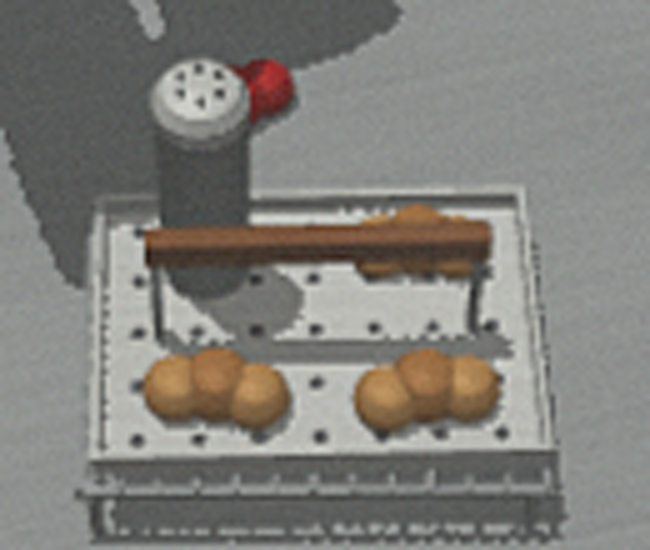

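Run:
```python
from h import *
T=cv2.imread("pics/top0.png");S=cv2.imread("pics/scene0.png")
t=lambda x,y:((x+.5)/6-.5+190,(y+.5)/6-.5+130)
s=lambda x,y:((x+.5)/5-.5+205,(y+.5)/5-.5+130)
np.set_printoptions(precision=4,suppress=True)
for z in(.19,.194):print("shk",z,ray("top",t(440,403),z),ray("scene",s(200,86),z))
# shaker bottom in scene: front-bottom edge (207,298); sides at shoulder z=.182
print("shoulder mid",ray("scene",s(200,92),.182), "bottom front",ray("scene",s(207,299),.044))
# handle mask: dark reddish in both
for n,im,box,z in(("top",T,(205,160,290,190),.129),("scene",S,(230,172,308,186),.12)):
    x0,y0,x1,y1=box;b=im[y0:y1,x0:x1].astype(int);hsv=cv2.cvtColor(im[y0:y1,x0:x1],cv2.COLOR_BGR2HSV)
    m=((hsv[...,0]<13)&(hsv[...,1]>110)).astype(np.uint8);k,l,st,ce=cv2.connectedComponentsWithStats(m);i=1+np.argmax(st[1:,4]);m=(l==i)
    ys,xs=np.nonzero(m);r=cv2.minAreaRect(np.c_[xs,ys].astype(np.float32));bp=cv2.boxPoints(r)+[x0,y0]
    cx=np.array([xs.mean()+x0,ys.mean()+y0]);print(n,"handle c",cx,ray(n,cx,z),r,m.sum())
    P=np.array([ray(n,(x+x0,y+y0),z)[:2] for x,y in zip(xs,ys)]);u,sv,v=np.linalg.svd(P-P.mean(0));pr=(P-P.mean(0))@v[0]
    print("dir",v[0],"len",np.ptp(pr),"mid",P.mean(0)+v[0]*(pr.max()+pr.min())/2)
print("tray",[ray("top",t(*p),.056)[:2] for p in((130,55),(620,170),(550,510),(40,420))], np.mean([ray("top",t(*p),.056)[:2] for p in((130,55),(620,170),(550,510),(40,420))],0))
```

```text
shk 0.19 [ 0.5042 -0.0396  0.19  ] [ 0.5046 -0.0413  0.19  ]
shk 0.194 [ 0.5039 -0.0394  0.194 ] [ 0.5082 -0.0419  0.194 ]
shoulder mid [ 0.5016 -0.0408  0.182 ] bottom front [ 0.5294 -0.0466  0.044 ]
top handle c [234.9143 174.5   ] [0.5658 0.0336 0.129 ] ((28.829421997070312, 13.984657287597656), (31.77947425842285, 4.206107139587402), 12.26477336883545) 70
dir [-0.1984 -0.9801] len 0.08442057089493811 mid [0.5664 0.0367]
scene handle c [273.6854 176.382 ] [0.561  0.0217 0.12  ] ((43.0, 4.5), (3.0, 36.0), 90.0) 89
dir [-0.2038 -0.979 ] len 0.09388402787512368 mid [0.5606 0.0201]
tray [array([0.6741, 0.1046]), array([ 0.6245, -0.1273]), array([ 0.4638, -0.0967]), array([0.501 , 0.1421])] [0.5659 0.0057]
```

```bash
cat >> h.py <<'E'
from scipy.spatial.transform import Rotation as Ro
def Rt(th):
    a=np.deg2rad(th);c,s=np.cos(a),np.sin(a); return np.array([[c,s,0],[s,-c,0],[0,0,-1.]])
def to(p,th):
    s=env.observe();R=np.array(s["tool_rot"]);d=R.T@(np.array(p)-s["position"])/.75
    w=Ro.from_matrix(R.T@Rt(th)).as_rotvec()/np.pi
    print("t",s["time_s"],"pos",np.round(s["position"],4),"w",round(s["grip_width"],4),"F",np.round(s["ft_force"],2)); print("delta",np.round(d,4).tolist(),np.round(w,4).tolist())
E
python3 - <<'E'
from h import *
t=lambda x,y:((x+.5)/6-.5+190,(y+.5)/6-.5+130)
s=lambda x,y:((x+.5)/5-.5+205,(y+.5)/5-.5+130)
a,b=ray("top",t(137,238),.129),ray("top",t(530,324),.129);print("handle top",a,b,(a+b)/2,np.linalg.norm(a-b),np.degrees(np.arctan2(*(a-b)[:2])))
a,b=ray("scene",s(491,224),.129),ray("scene",s(146,233),.129);print("handle scene top far edge",a,b,(a+b)/2,np.linalg.norm(a-b),np.degrees(np.arctan2(*(a-b)[:2])))
to((.505,-.042,.27),78.5)
E
```

```text
handle top [0.57856771 0.09369614 0.129     ] [ 0.54396773 -0.08102707  0.129     ] [0.56126772 0.00633454 0.129     ] 0.1781161427541579 11.201217767117576
handle scene top far edge [0.57920812 0.09432486 0.129     ] [ 0.54297321 -0.07986035  0.129     ] [0.56109066 0.00723226 0.129     ] 0.17791417582767932 11.751365856423778
t 0.1 pos [ 0.1915 -0.5153  0.2308] w 0.0855 F [ 1.   -0.01 -0.05]
delta [0.6116, -0.446, -0.0516] [-0.0003, -0.0003, -0.3229]
```

{"fn": "jog_arm", "kwargs": {
  "deltas": [0.6116,-0.446,-0.0516,0,0,-0.323,-1,0.6116,-0.446,-0.0516,0,0,-0.323,-1,0.6116,-0.446,-0.0516,0,0,-0.323,-1,0.6116,-0.446,-0.0516,0,0,-0.323,-1,0.6116,-0.446,-0.0516,0,0,-0.323,-1,0.6116,-0.446,-0.0516,0,0,-0.323,-1,0.6116,-0.446,-0.0516,0,0,-0.323,-1,0.6116,-0.446,-0.0516,0,0,-0.323,-1,0.6116,-0.446,-0.0516,0,0,-0.323,-1,0.6116,-0.446,-0.0516,0,0,-0.323,-1,0.6116,-0.446,-0.0516,0,0,-0.323,-1,0.6116,-0.446,-0.0516,0,0,-0.323,-1],
  "grip_force": 50
}}

```text
time_s: 1.1
position: [0.4676, -0.0975, 0.2654]
tool_rot: [[0.199, 0.98, -0.0], [0.98, -0.199, 0.0], [0.0, -0.0, -1.0]]
ft_force: [1.0, -1.6, -1.2]
grip_width: 0.0855
```

```bash
python3 -c "
from h import *
to((.5045,-.041,.27),78.5)"
```

```text
t 1.1 pos [ 0.4676 -0.0975  0.2654] w 0.0855 F [ 0.99 -1.62 -1.2 ]
delta [0.0836, 0.0332, -0.0062] [-0.0001, -0.0, 0.0002]
```

{"fn": "jog_arm", "kwargs": {
  "deltas": [0,0,0,0,0,0,-1,0,0,0,0,0,0,-1,0,0,0,0,0,0,-1]
}}

```text
time_s: 1.35
position: [0.4667, -0.0998, 0.265]
tool_rot: [[0.198, 0.98, -0.001], [0.98, -0.198, 0.0], [-0.0, -0.001, -1.0]]
ft_force: [-0.8, -0.1, 0.3]
grip_width: 0.085
```

```bash
python3 -c "
from h import *
to((.5045,-.041,.25),78.5)"
```

```text
t 1.35 pos [ 0.4667 -0.0998  0.265 ] w 0.085 F [-0.76 -0.1   0.33]
delta [0.0868, 0.0338, 0.0199] [-0.0003, 0.0, 0.0003]
```

{"fn": "jog_arm", "kwargs": {
  "deltas": [0.0868,0.0338,0.02,0,0,0,-1,0.0868,0.0338,0.02,0,0,0,-1,0.0868,0.0338,0.02,0,0,0,-1,0.0868,0.0338,0.02,0,0,0,-1]
}}

```text
time_s: 1.68
position: [0.5045, -0.0415, 0.2497]
tool_rot: [[0.199, 0.98, -0.001], [0.98, -0.199, 0.0], [-0.0, -0.001, -1.0]]
ft_force: [0.2, -0.8, -0.1]
grip_width: 0.0855
```

```bash
python3 -c "
from h import *
S=grab('scene','s1');T=grab('top','t1');crop(S,190,60,340,240,4,'s1c')
to((.5045,-.041,.137),78.5)"
```

```text
t 1.7833 pos [ 0.5043 -0.0423  0.2504] w 0.0855 F [ 0.82 -0.97  0.28]
delta [0.0018, -0.0001, 0.1512] [-0.0001, 0.0001, -0.0005]
```

View pics/s1c.png

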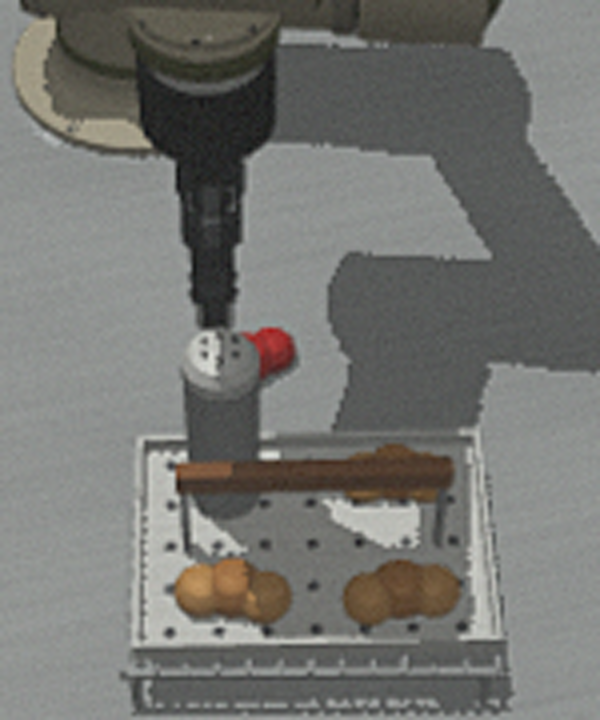

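The gripper stands over the shaker: the finger is at about x 215 and the shaker top at about x 220 in the crop. Descending.

{"fn": "jog_arm", "kwargs": {
  "deltas": [0.0015,0,0.04,0,0,0,-1,0.0015,0,0.08,0,0,0,-1,0.0015,0,0.12,0,0,0,-1,0.0015,0,0.14,0,0,0,-1,0.0015,0,0.15,0,0,0,-1,0.0015,0,0.15,0,0,0,-1]
}}

```text
time_s: 2.28
position: [0.5043, -0.0408, 0.137]
tool_rot: [[0.201, 0.98, -0.002], [0.98, -0.201, 0.001], [0.0, -0.002, -1.0]]
ft_force: [0.3, -0.3, -0.5]
grip_width: 0.0853
```

{"fn": "jog_arm", "kwargs": {
  "deltas": [0,0,0,0,0,0,-0.2,0,0,0,0,0,0,0.1,0,0,0,0,0,0,0.3,0,0,0,0,0,0,0.6,0,0,0,0,0,0,1,0,0,0,0,0,0,1,0,0,0,0,0,0,1,0,0,0,0,0,0,1,0,0,0,0,0,0,1],
  "grip_force": 50
}}

```text
time_s: 3.03
position: [0.5056, -0.0401, 0.1393]
tool_rot: [[0.199, 0.98, 0.003], [0.98, -0.199, -0.001], [-0.001, 0.003, -1.0]]
ft_force: [-0.2, -0.5, 5.2]
grip_width: 0.0494
```

```bash
python3 -c "
from h import *
to((.5045,-.041,.137),78.5)
S=grab('scene','s2');T=grab('top','t2');crop(S,190,60,340,240,4,'s2c')"
```

```text
t 3.0333 pos [ 0.5056 -0.0401  0.1393] w 0.0494 F [-0.21 -0.51  5.17]
delta [-0.0015, -0.0013, 0.0031] [0.0009, 0.0002, 0.0002]
```

View pics/s2c.png

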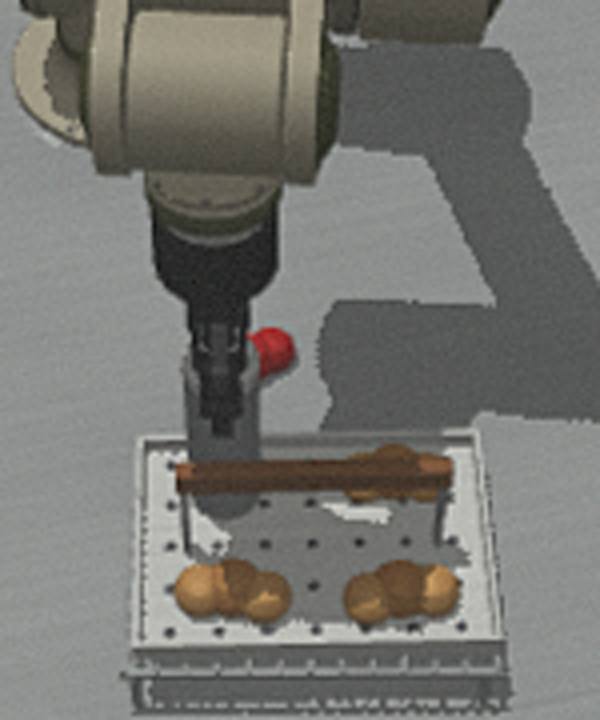

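{"fn": "jog_arm", "kwargs": {
  "deltas": [0,0,-0.01,0,0,0,1,0,0,-0.02,0,0,0,1,0,0,-0.04,0,0,0,1,0,0,-0.06,0,0,0,1,0,0,-0.08,0,0,0,1,0,0,-0.1,0,0,0,1,0,0,-0.12,0,0,0,1,0,0,-0.14,0,0,0,1,0,0,-0.155,0,0,0,1,0,0,-0.155,0,0,0,1]
}}

```text
time_s: 3.97
position: [0.5057, -0.0399, 0.2569]
tool_rot: [[0.199, 0.98, 0.005], [0.98, -0.199, -0.001], [-0.001, 0.005, -1.0]]
ft_force: [0.7, 1.4, -2.4]
grip_width: 0.0494
```

```bash
python3 -c "
from h import *
to((.505,-.315,.25),78.5)
S=grab('scene','s3');T=grab('top','t3');crop(S,190,20,340,240,3,'s3c');crop(T,190,100,390,250,3,'t3c')"
```

```text
t 3.9667 pos [ 0.5057 -0.0399  0.2569] w 0.0494 F [ 0.67  1.42 -2.39]
delta [-0.3597, 0.072, 0.0098] [0.0015, 0.0002, 0.0002]
```

View pics/s3c.png

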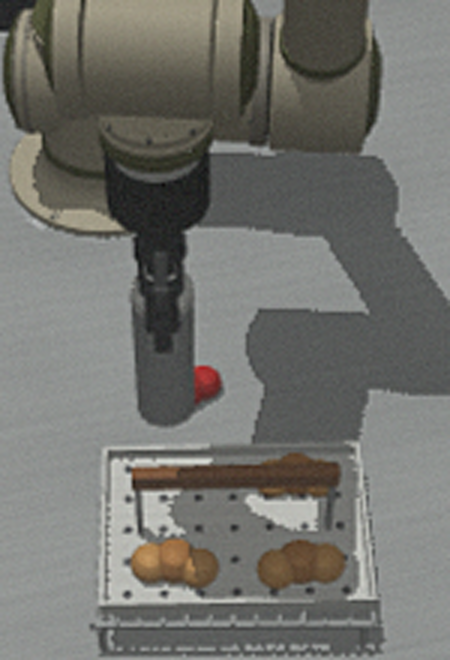

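View pics/t3c.png

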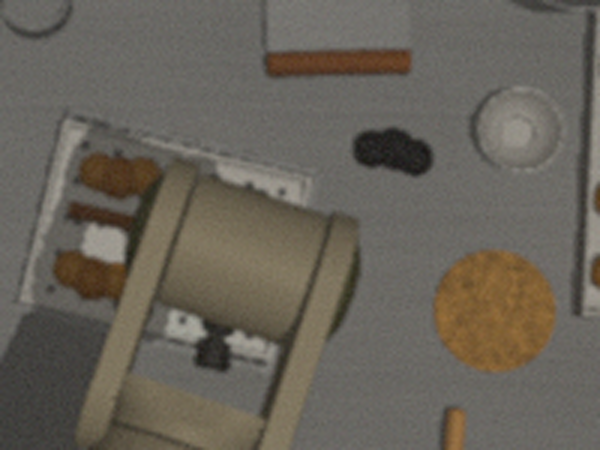

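The shaker is held upright and clear of the tray. Carrying it to the mat.

{"fn": "jog_arm", "kwargs": {
  "deltas": [-0.015,0.003,0,0.0015,0,0,1,-0.045,0.009,0,0.0015,0,0,1,-0.085,0.017,0,0.0015,0,0,1,-0.13,0.026,0,0.0015,0,0,1,-0.175,0.035,0.01,0.0015,0,0,1,-0.22,0.044,0.01,0.0015,0,0,1,-0.265,0.053,0.02,0.0015,0,0,1,-0.305,0.061,0.04,0.0015,0,0,1,-0.335,0.067,0.06,0.0015,0,0,1,-0.352,0.0705,0.08,0.0015,0,0,1,-0.36,0.072,0.1,0.0015,0,0,1,-0.36,0.072,0.11,0.0015,0,0,1]
}}

```text
time_s: 5.07
position: [0.5029, -0.3165, 0.1684]
tool_rot: [[0.201, 0.98, -0.008], [0.98, -0.201, 0.004], [0.002, -0.009, -1.0]]
ft_force: [-0.9, 0.2, -3.7]
grip_width: 0.0491
```

{"fn": "jog_arm", "kwargs": {
  "deltas": [0,0,0,0,0,0,1,0,0,0,0,0,0,1]
}}

```text
time_s: 5.23
position: [0.5041, -0.3147, 0.1714]
tool_rot: [[0.199, 0.98, -0.005], [0.98, -0.199, 0.002], [0.001, -0.006, -1.0]]
ft_force: [0.6, 0.1, -3.0]
grip_width: 0.0493
```

```bash
python3 -c "
from h import *
to((.505,-.315,.105),78.5)
S=grab('scene','s4');T=grab('top','t4');crop(S,80,60,260,240,4,'s4c')"
```

```text
t 5.2333 pos [ 0.5041 -0.3147  0.1714] w 0.0493 F [ 0.64  0.06 -3.03]
delta [-0.0001, 0.0017, 0.0886] [-0.0018, -0.0002, 0.0002]
```

View pics/s4c.png

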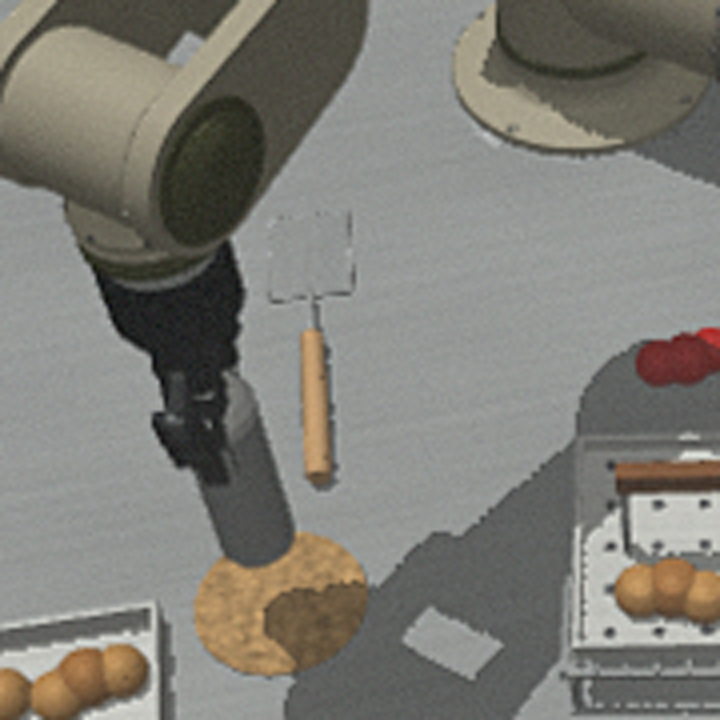

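```bash
python3 -c "
from h import *
for z in(.075,.15,.22): print(z,(proj('scene',(.504,-.315,z))-[80,60])*4)"
```

```text
0.075 [258.39881503 536.45094402]
0.15 [234.93250486 466.09893534]
0.22 [210.75184144 393.60529529]
```

Its slope matches the projection of the vertical, so the shaker is upright over the mat. Lowering it, slowly at the end.

{"fn": "jog_arm", "kwargs": {
  "deltas": [0,0.0015,0.015,-0.0018,0,0,1,0,0.0015,0.035,-0.0018,0,0,1,0,0.0015,0.055,-0.0018,0,0,1,0,0.0015,0.07,-0.0018,0,0,1,0,0.0015,0.08,-0.0018,0,0,1,0,0.0015,0.088,-0.0018,0,0,1,0,0.0015,0.09,-0.0018,0,0,1,0,0.0015,0.09,-0.0018,0,0,1]
}}

```text
time_s: 6.0
position: [0.5052, -0.3153, 0.1044]
tool_rot: [[0.199, 0.98, 0.001], [0.98, -0.199, -0.001], [-0.0, 0.001, -1.0]]
ft_force: [-0.0, 0.2, -2.7]
grip_width: 0.0494
```

{"fn": "jog_arm", "kwargs": {
  "deltas": [0,0,0.002,0,0,0,1,0,0,0.004,0,0,0,1,0,0,0.005,0,0,0,1,0,0,0.006,0,0,0,1,0,0,0.006,0,0,0,1]
}}

```text
time_s: 6.42
position: [0.505, -0.3153, 0.0996]
tool_rot: [[0.199, 0.98, 0.001], [0.98, -0.199, -0.0], [-0.0, 0.001, -1.0]]
ft_force: [1.1, -0.9, -2.7]
grip_width: 0.0491
```

{"fn": "jog_arm", "kwargs": {
  "deltas": [0,0,0.001,0,0,0,1,0,0,0.002,0,0,0,1,0,0,0.002,0,0,0,1]
}}

```text
time_s: 6.67
position: [0.5052, -0.3154, 0.0993]
tool_rot: [[0.199, 0.98, 0.002], [0.98, -0.199, -0.001], [-0.001, 0.002, -1.0]]
ft_force: [-1.6, 1.2, 6.0]
grip_width: 0.0495
```

Contact felt (+6 N). Releasing slowly.

{"fn": "jog_arm", "kwargs": {
  "deltas": [0,0,0,0,0,0,0.1,0,0,0,0,0,0,0,0,0,0,0,0,0,-0.15,0,0,0,0,0,0,-0.25,0,0,0,0,0,0,-0.4,0,0,0,0,0,0,-0.7,0,0,0,0,0,0,-1,0,0,0,0,0,0,-1,0,0,0,0,0,0,-1]
}}

```text
time_s: 7.42
position: [0.5051, -0.3153, 0.098]
tool_rot: [[0.199, 0.98, 0.001], [0.98, -0.199, -0.0], [-0.0, 0.001, -1.0]]
ft_force: [-0.2, -0.4, -0.5]
grip_width: 0.0852
```

```bash
python3 -c "
from h import *
to((.505,-.315,.27),78.5)
S=grab('scene','s5');T=grab('top','t5');crop(S,80,60,260,240,4,'s5c')"
```

```text
t 7.4167 pos [ 0.5051 -0.3153  0.098 ] w 0.0852 F [-0.22 -0.42 -0.47]
delta [0.0004, 0.0001, -0.2293] [0.0003, 0.0, 0.0001]
```

View pics/s5c.png

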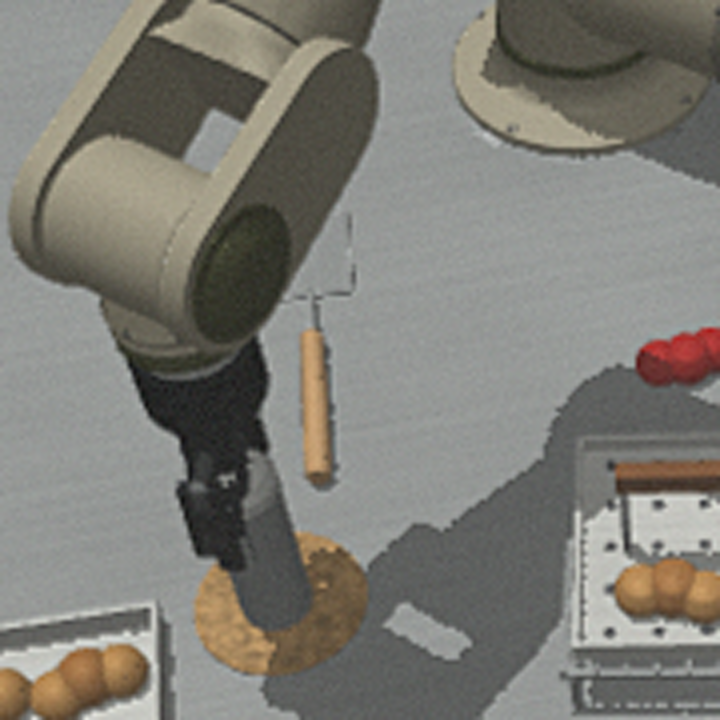

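The shaker stands upright and centred on the mat (base about (275,605) in the crop). Rising.

{"fn": "jog_arm", "kwargs": {
  "deltas": [0,0,-0.02,0,0,0,-1,0,0,-0.05,0,0,0,-1,0,0,-0.09,0,0,0,-1,0,0,-0.13,0,0,0,-1,0,0,-0.17,0,0,0,-1,0,0,-0.21,0,0,0,-1,0,0,-0.23,0,0,0,-1,0,0,-0.23,0,0,0,-1]
}}

```text
time_s: 8.18
position: [0.5056, -0.3159, 0.2746]
tool_rot: [[0.199, 0.98, 0.006], [0.98, -0.199, -0.005], [-0.004, 0.007, -1.0]]
ft_force: [-0.3, 0.3, -0.6]
grip_width: 0.0855
```

```bash
python3 -c "
from h import *
S=grab('scene','s6');T=grab('top','t6');crop(T,190,130,310,220,6,'t6c');crop(S,205,130,335,240,5,'s6c')
hsv=cv2.cvtColor(T,cv2.COLOR_BGR2HSV)
"
```

```text
(no output)
```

View pics/t6c.png

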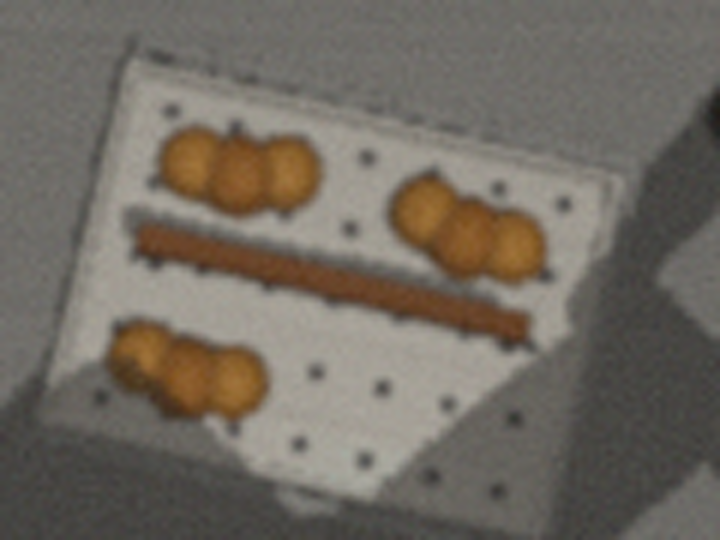

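View pics/s6c.png

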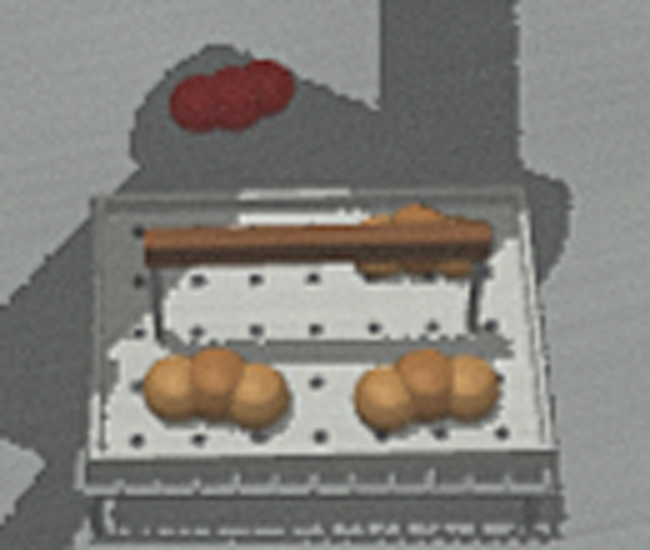

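View pics/s6.png

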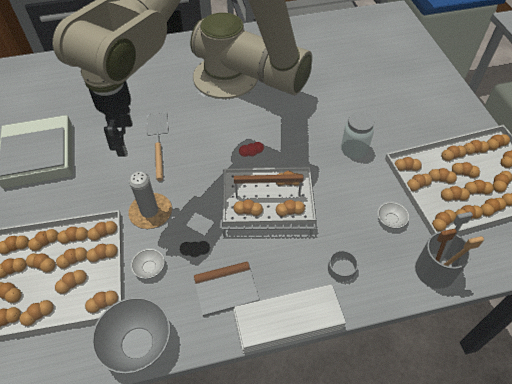

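Run:
```python
from h import *
t=lambda x,y:((x+.5)/6-.5+190,(y+.5)/6-.5+130)
s=lambda x,y:((x+.5)/5-.5+205,(y+.5)/5-.5+130)
a,b=ray("top",t(137,238),.128),ray("top",t(530,326),.128);print("top",a,b,(a+b)/2,np.degrees(np.arctan2(*(a-b)[:2])))
a,b=ray("scene",s(491,237),.119),ray("scene",s(146,248),.119);print("scene",a,b,(a+b)/2,np.degrees(np.arctan2(*(a-b)[:2])))
# shaker top vs mat
S=cv2.imread("pics/s6.png");T=cv2.imread("pics/t6.png");crop(S,110,160,190,240,8,"s6m");crop(T,310,160,400,240,8,"t6m")
to((.563,.011,.22),78.5)
```

```text
top [0.57868916 0.09376963 0.128     ] [ 0.54317178 -0.08110925  0.128     ] [0.56093047 0.00633019 0.128     ] 11.480451582498576
scene [0.58001188 0.09486577 0.119     ] [ 0.54481109 -0.08068928  0.119     ] [0.56241149 0.00708824 0.119     ] 11.338103578519778
t 8.2833 pos [ 0.5048 -0.3151  0.2703] w 0.0855 F [-0.47 -0.45 -0.6 ]
delta [0.4416, -0.0105, 0.067] [0.0003, 0.0, 0.0002]
```

View pics/s6m.png

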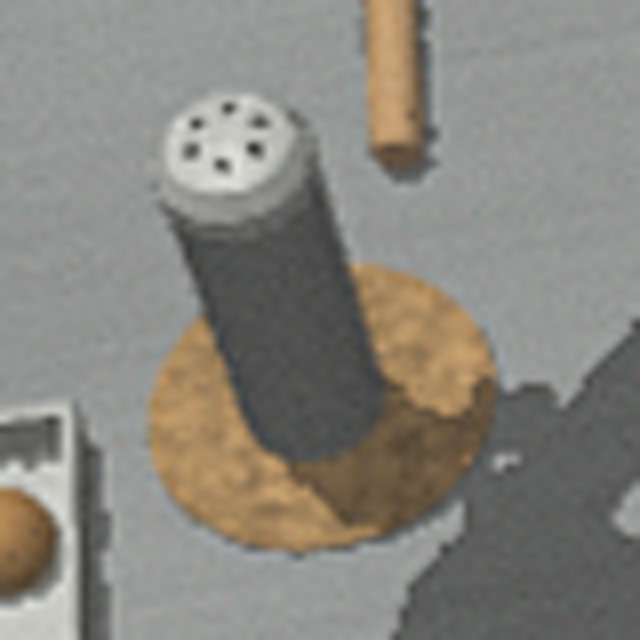

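View pics/t6m.png

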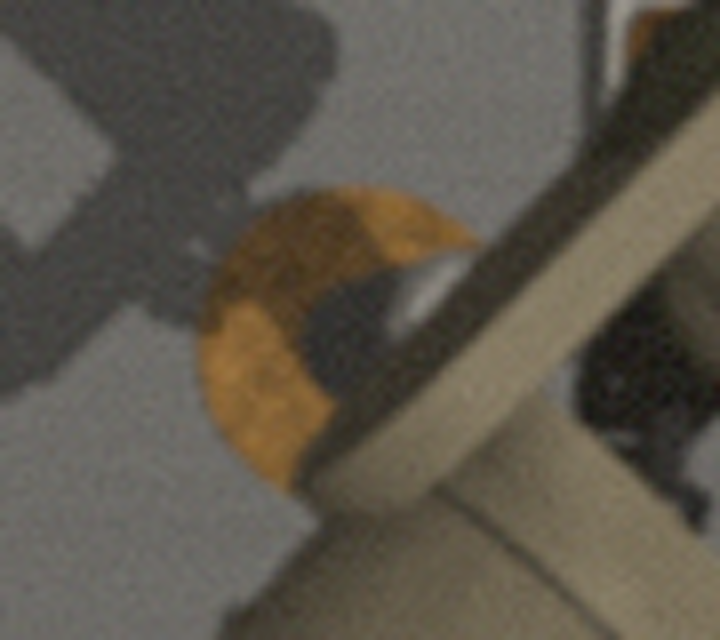

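The shaker is centred on the mat, and both views put the handle centre at (0.562, 0.007). Moving over the handle with the fingers partly closed.

{"fn": "jog_arm", "kwargs": {
  "deltas": [0.05,-0.001,0,0,0,0,-0.4,0.1,-0.0025,0,0,0,0,-0.4,0.15,-0.004,0,0,0,0,-0.4,0.2,-0.005,0,0,0,0,-0.4,0.25,-0.006,0.02,0,0,0,-0.4,0.3,-0.007,0.04,0,0,0,-0.4,0.35,-0.008,0.06,0,0,0,-0.4,0.39,-0.009,0.067,0,0,0,-0.4,0.42,-0.01,0.067,0,0,0,-0.4,0.435,-0.0105,0.067,0,0,0,-0.4,0.4412,-0.0107,0.067,0,0,0,-0.4,0.4412,-0.0107,0.067,0,0,0,-0.4]
}}

```text
time_s: 9.28
position: [0.5628, 0.0108, 0.2198]
tool_rot: [[0.198, 0.98, -0.0], [0.98, -0.198, -0.0], [-0.0, 0.0, -1.0]]
ft_force: [0.2, -0.0, 0.0]
grip_width: 0.0599
```

{"fn": "jog_arm", "kwargs": {
  "deltas": [0,0,0,0,0,0,-0.4,0,0,0,0,0,0,-0.4]
}}

```text
time_s: 9.45
position: [0.5628, 0.0093, 0.2203]
tool_rot: [[0.2, 0.98, 0.001], [0.98, -0.2, -0.0], [-0.0, 0.001, -1.0]]
ft_force: [-0.7, -0.5, -0.6]
grip_width: 0.0597
```

```bash
python3 -c "
from h import *
to((.5628,.0106,.10),78.5)
S=grab('scene','s7');crop(S,190,60,340,240,4,'s7c')"
```

```text
t 9.45 pos [0.5628 0.0093 0.2203] w 0.0597 F [-0.66 -0.52 -0.58]
delta [0.0017, -0.0005, 0.1604] [0.0003, 0.0001, -0.0004]
```

View pics/s7c.png

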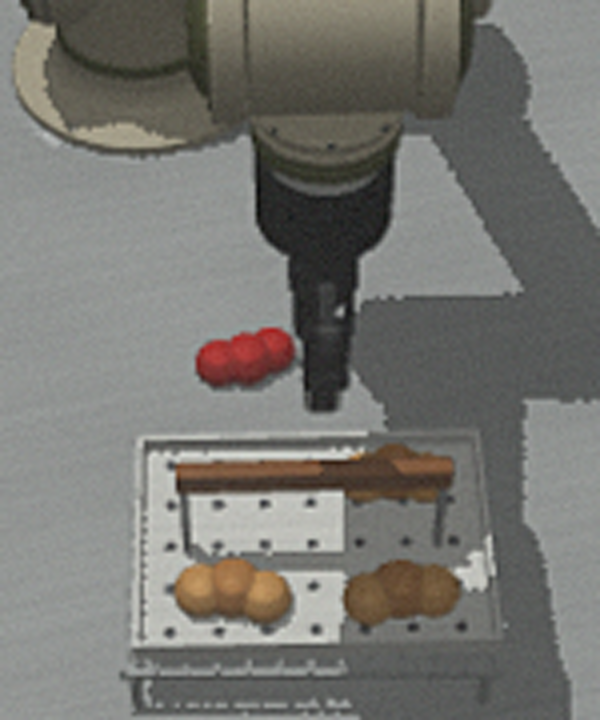

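Above the handle's middle (finger x about 322, handle 177–452). Descending, then closing at 40 N.

{"fn": "jog_arm", "kwargs": {
  "deltas": [0.0015,0,0.04,0,0,0,-0.4,0.0015,0,0.08,0,0,0,-0.4,0.0015,0,0.115,0,0,0,-0.4,0.0015,0,0.14,0,0,0,-0.4,0.0015,0,0.155,0,0,0,-0.4,0.0015,0,0.16,0,0,0,-0.4,0.0015,0,0.16,0,0,0,-0.4],
  "grip_force": 40
}}

```text
time_s: 10.08
position: [0.563, 0.011, 0.0998]
tool_rot: [[0.2, 0.98, -0.0], [0.98, -0.2, -0.0], [-0.0, -0.0, -1.0]]
ft_force: [-0.6, 0.1, 0.1]
grip_width: 0.0599
```

{"fn": "jog_arm", "kwargs": {
  "deltas": [0,0,0,0,0,0,-0.1,0,0,0,0,0,0,0.2,0,0,0,0,0,0,0.4,0,0,0,0,0,0,0.6,0,0,0,0,0,0,0.8,0,0,0,0,0,0,1,0,0,0,0,0,0,1,0,0,0,0,0,0,1,0,0,0,0,0,0,1],
  "grip_force": 40
}}

```text
time_s: 10.83
position: [0.5636, 0.0116, 0.1011]
tool_rot: [[0.199, 0.98, 0.002], [0.98, -0.199, -0.0], [0.0, 0.003, -1.0]]
ft_force: [-0.4, -0.5, 6.4]
grip_width: 0.0134
```

```bash
python3 -c "
from h import *
to((.5628,.0106,.24),78.5)
S=grab('scene','s8');crop(S,190,60,340,240,4,'s8c')"
```

```text
t 10.8333 pos [0.5636 0.0116 0.1011] w 0.0134 F [-0.37 -0.54  6.42]
delta [-0.0016, -0.0003, -0.1853] [0.0008, -0.0, 0.0001]
```

View pics/s8c.png

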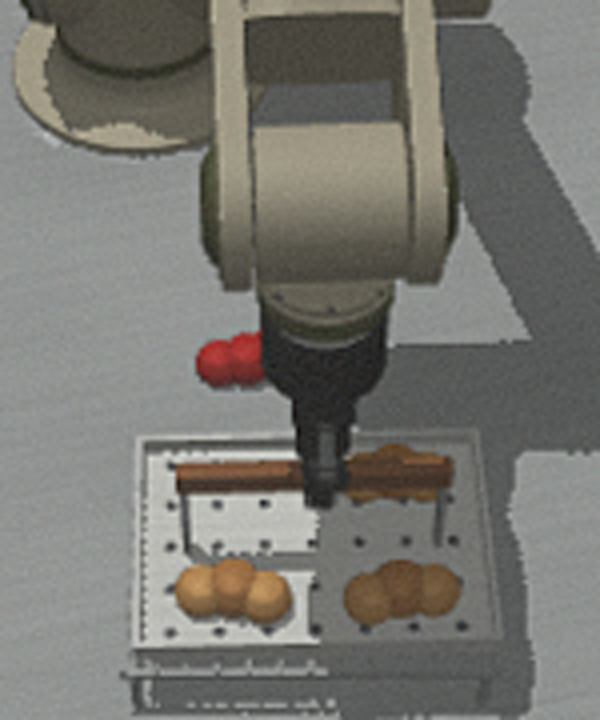

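{"fn": "jog_arm", "kwargs": {
  "deltas": [0,0,-0.005,0,0,0,1,0,0,-0.01,0,0,0,1,0,0,-0.018,0,0,0,1,0,0,-0.026,0,0,0,1,0,0,-0.034,0,0,0,1,0,0,-0.04,0,0,0,1,0,0,-0.04,0,0,0,1,0,0,-0.04,0,0,0,1]
}}

```text
time_s: 11.55
position: [0.5632, 0.0117, 0.1306]
tool_rot: [[0.199, 0.98, 0.001], [0.98, -0.199, -0.0], [-0.0, 0.001, -1.0]]
ft_force: [-0.7, 0.4, -7.1]
grip_width: 0.0134
```

```bash
python3 -c "
from h import *
s=env.observe();print(s['wrist_torque'],s['ft_force'])
to((.5628,.0106,.23),78.5)
S=grab('scene','s9');crop(S,190,60,340,240,4,'s9c')"
```

```text
[-0.06962987 -0.02497602  0.01700195] [-0.67599194  0.37926206 -7.10921646]
t 11.55 pos [0.5632 0.0117 0.1306] w 0.0134 F [-0.68  0.38 -7.11]
delta [-0.0016, -0.0, -0.1326] [0.0004, 0.0, 0.0002]
```

View pics/s9c.png

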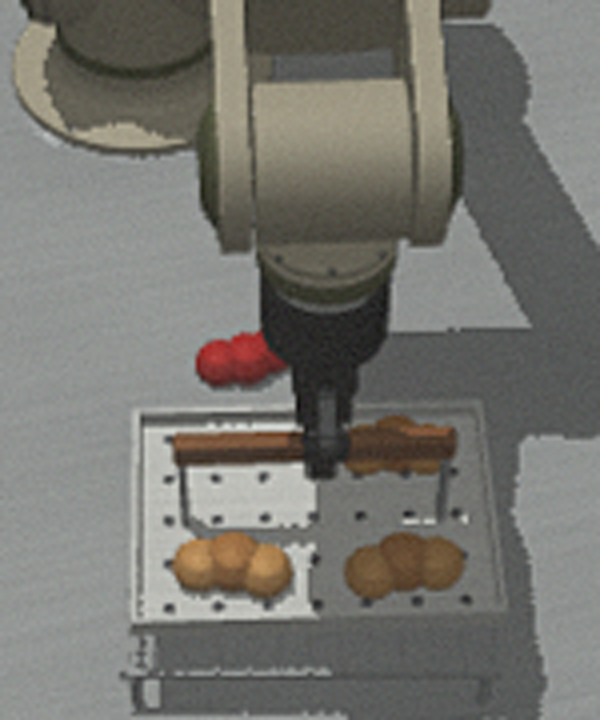

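Full weight of about 7.1 N is carried and the pastries are in place. Continuing up to about 12.5 cm.

{"fn": "jog_arm", "kwargs": {
  "deltas": [0,0,-0.008,0,0,0,1,0,0,-0.02,0,0,0,1,0,0,-0.035,0,0,0,1,0,0,-0.05,0,0,0,1,0,0,-0.065,0,0,0,1,0,0,-0.08,0,0,0,1,0,0,-0.095,0,0,0,1,0,0,-0.11,0,0,0,1,0,0,-0.12,0,0,0,1,0,0,-0.127,0,0,0,1,0,0,-0.13,0,0,0,1,0,0,-0.13,0,0,0,1]
}}

```text
time_s: 12.6
position: [0.5631, 0.0117, 0.2281]
tool_rot: [[0.199, 0.98, 0.001], [0.98, -0.199, -0.0], [0.0, 0.001, -1.0]]
ft_force: [0.7, -0.3, -7.1]
grip_width: 0.0134
```

{"fn": "jog_arm", "kwargs": {
  "deltas": [0,0,0,0,0,0,1,0,0,0,0,0,0,1,0,0,0,0,0,0,1,0,0,0,0,0,0,1]
}}

```text
time_s: 12.93
position: [0.563, 0.0117, 0.2274]
tool_rot: [[0.199, 0.98, 0.0], [0.98, -0.199, -0.0], [-0.0, 0.0, -1.0]]
ft_force: [0.2, 0.6, -7.0]
grip_width: 0.0135
```

```bash
python3 -c "
from h import *
s=env.observe();print(s['wrist_torque'],s['qvel'])
to((.5628,.0106,.23),78.5)
S=grab('scene','s10');T=grab('top','t10');crop(S,190,40,340,240,4,'s10c');crop(T,180,110,330,230,5,'t10c')
dz=s['position'][2]-.1011
c=np.array([.5625,.0068]);X=np.array([.98,-.2]);Y=np.array([.2,.98])
print('dz',dz)
for sx in(-1,1):
  for sy in(-1,1):
    P=np.r_[c+sx*.088*X+sy*.12*Y,.056+dz];print('rim',sx,sy,((proj('scene',P)-[190,40])*4).round(1),((proj('top',P)-[180,110])*5).round(1))
for sy in(-1,1):
    P=np.r_[c+sy*.09*Y,.119+dz];print('handle',sy,((proj('scene',P)-[190,40])*4).round(1))
"
```

```text
[-0.00328134  0.04682016  0.00016977] [-0.07715446 -0.207804   -0.09736683 -0.0045264   0.04976271 -0.11091502]
t 12.9333 pos [0.563  0.0117 0.2274] w 0.0135 F [ 0.19  0.64 -6.99]
delta [-0.0015, 0.0001, -0.0034] [0.0001, 0.0, 0.0001]
dz 0.12633787642003938
rim -1 -1 [122.7 390.5] [518.2 539.4]
rim -1 1 [492.6 380.4] [ 55.2 435.1]
rim 1 -1 [119.3 609.5] [591.9 202.9]
rim 1 1 [523.6 597.4] [133.8 100. ]
handle -1 [164.7 425.4]
handle 1 [467.6 417. ]
```

View pics/s10c.png

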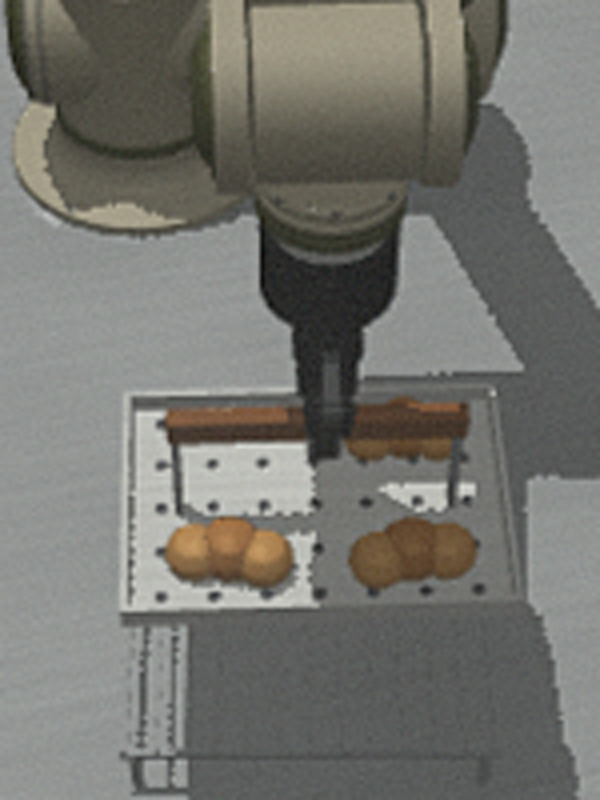

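View pics/t10c.png

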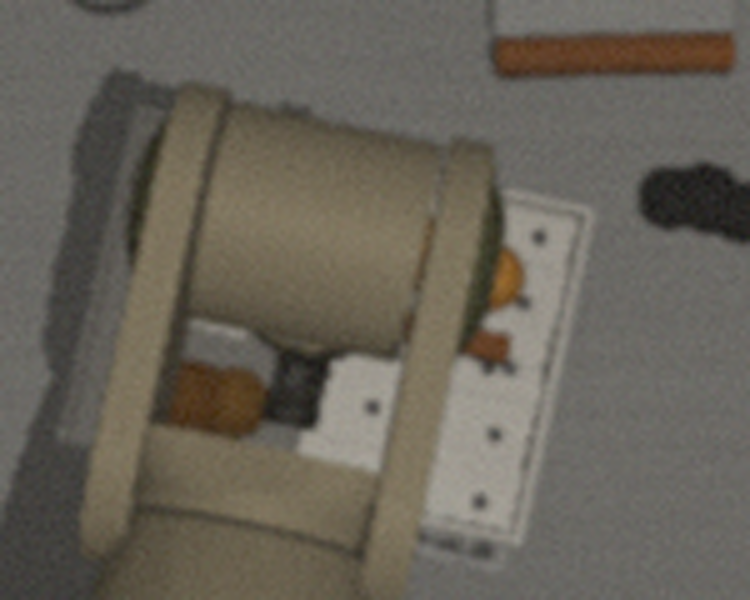

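The observed rim corners match those predicted for a level tray to within about 6 crop pixels (1.5 image pixels), and all three pastries are visible. One last check of the shaker and of drift before handing in.

{"fn": "jog_arm", "kwargs": {
  "deltas": [0,0,0,0,0,0,1,0,0,0,0,0,0,1,0,0,0,0,0,0,1,0,0,0,0,0,0,1,0,0,0,0,0,0,1,0,0,0,0,0,0,1]
}}

```text
time_s: 13.53
position: [0.5631, 0.0117, 0.2278]
tool_rot: [[0.199, 0.98, 0.001], [0.98, -0.199, -0.0], [0.0, 0.001, -1.0]]
ft_force: [-0.1, 0.0, -6.9]
grip_width: 0.0132
```

```bash
python3 -c "
from h import *
S=grab('scene','s11');A=cv2.imread('pics/s10.png');B=cv2.imread('pics/s6.png')
print(cv2.absdiff(S,A)[130:200,215:325].mean(),cv2.absdiff(S,A)[0:40,480:].mean())
print(cv2.absdiff(S,B)[165:220,125:165].mean())
to((.563,.0117,.2275),78.5)"
```

```text
3.5037229437229436 3.015625
3.181212121212121
t 13.5833 pos [0.5631 0.0117 0.2278] w 0.013 F [-0.53 -0.29 -7.25]
delta [-0.0001, -0.0001, 0.0004] [0.0003, -0.0, 0.0001]
```

View pics/s11.png

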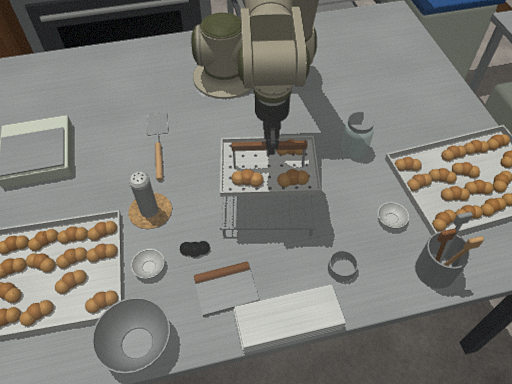

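```bash
python3 -c "
from rig import close_job
print(close_job())"
```

```text
the job is handed in; nothing more can be done
None
```

The job is handed in. The shaker stands on its cork mat, and the arm is holding the tray by its handle, about 126 mm above its resting place, with all three pastries on it. It took 13.6 s of the 54 s, and the hand-in gives no verdict.

- **Shaker:** I gripped it from above at 50 N, lifted it clear of the tray and lowered it onto the mat until I felt contact. I then let go slowly. The pictures show it upright and close to the mat's centre, and that part of the picture was the same, within noise, after the tray was lifted.
- **Tray:** I gripped the handle at 40 N, about 4 mm off its middle towards the heavier end, and lifted it straight up. The last readings showed a steady load of about 7 N and no drift of the gripper.
- **Level:** the rim corners matched those expected for a level tray to within about 1.5 pixels.
- **Other things:** the jar, tins, cutter, scraper and spatula look untouched in the last picture.

Two small disagreements turned up. The two cameras placed the mat about 5 mm apart, so I aimed between them. An intermediate picture, with the tray about 30 mm up, seemed to show a slight tilt, but the check at full height did not confirm it.

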